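Point out the high guide pin, then press it home

TASK

One of the four steel guide pins in the white mould half stands higher than the other three. Point it out for the inspection camera: hold the fingertips about two centimetres straight above the top of that pin, touching nothing, for about two seconds. Then gently press that same pin down with the fingertips, never lifting it, until it is fully home, level with the others, and move clear; leave the other pins and everything else on the bench alone.

Things in the scene. Friction and masses are not known exactly. Their poses are not given: they have to be found in the camera images.
- mould: mould half: white cast block 180 (x) by 210 (y) by 60 high, fixed on the bench, a row of round bumps along the edges of its face (up to 68 above the bench). Origin: centre of its underside, on the bench; z up. Four upright steel guide pins, all 20 in diameter, stand in its face at x = +-60, y = +-75 in its frame. In any one run any of the four places may hold the pin that stands too high. Sizes in mm
- proud_pin (a joint): how far the high guide pin has been pressed in, in m, counted from 79 mm above the mould's face: 0 = its top stands 79 mm above the face (34 mm higher than the others), 0.034 = fully home, against a firm stop, level with the others. Starts between 0 and 0.008. The pin slides straight down against steady friction of about 5 N, has no spring, and stays where it is left; it could also be drawn upward (negative)
- proud_pin_top (a point): centre of the flat top of the high guide pin, 20 in diameter; moves with the pin. At the start it is 26 to 34 higher than the tops of the other three; home, it is 45 above the mould's face, that is 105 above the bench. Sizes in mm
- pin_a: one of the three guide pins that are already home, 20 in diameter, fixed. Origin on its axis, level with the mould's face (60 above the bench); its top is 45 above the origin. To be left alone. Sizes in mm
- pin_b: one of the three guide pins that are already home, 20 in diameter, fixed. Origin on its axis, level with the mould's face (60 above the bench); its top is 45 above the origin. To be left alone. Sizes in mm
- pin_c: one of the three guide pins that are already home, 20 in diameter, fixed. Origin on its axis, level with the mould's face (60 above the bench); its top is 45 above the origin. To be left alone. Sizes in mm
- collar: glass ring, 80 outside diameter, 66 inside, 28 high, lying loose on the middle of the mould's face (bystander). Sizes in mm. Origin at the centre of its underside
- spare_dowel: loose bare steel dowel standing upright on the bench beside the mould, 18 diameter, 80 high (bystander; it is not one of the mould's pins). Sizes in mm. Origin at the centre of its underside
- brush: brush lying on the bench beyond the mould, bristles along its +x, about 200 long (bystander). Sizes in mm. Origin midway along it, at its underside
- dome: small cast dome of the mould's white material standing on the bench, 72 diameter, 41 high (bystander). Sizes in mm. Origin at the centre of its underside
- cup: empty white plastic cup standing on the bench, 70 diameter, 80 high (bystander). Sizes in mm. Origin at the centre of its underside
- mallet: hammer lying on the bench far to the left (bystander). Sizes in mm. Origin midway along it, at its underside
- jar: closed jar standing on the bench far to the right, 76 diameter, 95 high (bystander). Sizes in mm. Origin at the centre of its underside

How it is judged:
On the way, in this order (a step that is already met when the one before it is completed fails the run):
1. the fingertips are held just above the high pin (fingertips roughly 2 to 40 mm above its top, within 20 mm sideways), touching nothing, the pin not yet moved, for 1.6 s (horizontal distance between the grasp point and proud_pin_top below 0.02 m and z of the grasp point in the frame of proud_pin_top between 0.021 and 0.06 m and distance of proud_pin_top from where it was at the start of the episode below 0.002 m and contact force between each of the fingers, the arm and anything else below 0.3 N), for 1.6 s.
2. the pin is pressed home, within 3 mm (value of joint proud_pin above 0.031 m), for 0.2 s.
At the end, for the whole second after the job is handed in: the pin that stood high is home, level with the others within 3 mm, and at rest; every loose thing is at rest within 12 mm of where it was, the spare dowel, cup and jar upright (value of joint proud_pin above 0.031 m and velocity of joint proud_pin between -0.005 and 0.005 m/s and distance of each of collar, spare_dowel, brush, dome, cup, mallet, jar from where it was at the start of the episode below 0.012 m and angle between each of spare_dowel, cup, jar's own z axis and vertical below 0.3 rad and linear speed of each of collar, spare_dowel, brush, dome, cup, mallet, jar below 0.02 m/s); the robot touches nothing.
It fails at once if one of the three other guide pins is touched (more than 1 N) (contact force between any of the fingers, the arm and pin_a above 1 N or contact force between any of the fingers, the arm and pin_b above 1 N or contact force between any of the fingers, the arm and pin_c above 1 N).
It fails at once if the high pin is drawn upward out of its bore (value of joint proud_pin below -0.004 m).
It fails at once if the pressing is not gentle: the fingers push with more than 50 N (contact force between the fingers and anything else above 50 N).
It fails at once if a loose thing on the bench or the glass ring is moved more than 12 mm or tipped (not (distance of each of collar, spare_dowel, brush, dome, cup, mallet, jar from where it was at the start of the episode below 0.012 m and angle between each of spare_dowel, cup, jar's own z axis and vertical below 0.3 rad)).
It also fails if it takes over 38 s, if anything falls off the work surface, if the arm or the gripper's body presses on something with over 40 N, if the wrist force passes 120 N, or if a joint passes its speed limit or range.

ROBOT

A 6-joint arm with a two-finger parallel gripper is mounted at the origin on the work surface. World frame = base frame: x ahead of the robot, y to its left, z up, the work surface at z = 0. Lengths are in m, angles in rad, forces in N, time in s.
With the tool pointing down it reaches from about 0.3 to 0.875 m from the base axis. Payload 6.4 kg.
Tool frame: the origin (TCP) lies at the very end of the fingers, on their centre line; the grasp point (between the pads) lies 19 mm behind it; z points along the fingers, y is the line along which they close (so a half turn about z gives the same grasp; the last joint's range is limited). The gripper opens to 88 mm and grips with 3 to 60 N. Pads are 18 mm wide; open, the fingers measure 123 mm over their backs; the gripper's body (75 mm by 187 mm) begins 45 mm behind the grasp point.
Start: joints at [-1.309, 0.181, 1.607, -0, 1.354, -0.206], TCP at [0.259, -0.513, 0.239] pointing down, gripper open.
Joint ranges: [-2.99, 2.99], [-0.89, 2.07], [0.3, 2.58], [-1.14, 4.28], [0, 2.63], [-3.12, 3.12]. Speed limits (rad/s): [2.57, 2.57, 3.01, 3.14, 3.14, 3.14].

INTERFACE

Orientations are given as a unit quaternion [w, x, y, z].
In Python, from station import manip gives the robot as it stands.
- The arm moves only by the tool move_arm, never from a script. Its argument "increments" is a list of rows, each a list of 7 numbers: the turn, a rotation vector about the tool's x, y, z in degrees, then the shift along the tool's x, y, z in m, then the opening, from 0 (shut) to 1 (fully open). In form: [[wx, wy, wz, x, y, z, claw], ...]. A call has 1 to 8 rows; each row is the pose to reach, as a shift and turn from the pose commanded when the call began, along the tool's axes at that moment; what a row does not reach only later rows make up. A row lasts 1/8 s, in which the tool goes at most 62.5 mm and 10.7 degrees, less where a joint would pass 70% of its speed; a pose out of reach is approached as far as the arm can. A call with a gripper value outside its range is refused whole. The fingers move at their own pace and stop on an object; the grip force is fixed at half the most. Time passes only in rows, so rows that repeat a pose let the fingers close. It gives the time, the measured TCP pose, the force, the opening and the grip force at its end, in the units of the state.
- manip.observe(): the state, without advancing time (a new reading comes with each control period).
- manip.camera(name): name is "side" or "top"; returns a dict with "color" (420x560x3 uint8, blue, green, red), "fx", "fy", "cx", "cy" (pixels), "R" (3x3) and "t" (3): a world point X has camera coordinates R X + t. Camera axes: x right, y down, z forward; pixel columns grow to the right and rows downward; lengths in m; the calibration is good to about 2 mm. A picture is of the moment at which its call begins. There is no depth.
- manip.sign_off(): hands the job in; it is judged then, once.
The state is a dict: "time": time; "q": joint angles; "qd": joint speeds; "joint_torque": joint torques, N m; "tool_pos": TCP position; "tool_rot": TCP orientation; "wrist_force": force on the tool from outside, world axes, zero at the start; "ft_torque": the same for the moment, N m; "gripper_width": opening from 0.0 (shut) to 1.0 (fully open); "finger_force": force on a finger pad.
Only numpy, scipy, OpenCV 4.12 (cv2) and the standard library are available. Lean on these libraries where they do the work, as an engineer would, in place of code of your own. Each camera call takes 0.05 s, during which the arm holds its last target. There are 200 camera calls.

## Working session

There is one attempt and no reset: what is moved stays moved. The work goes in short steps, Python scripts to look and compute and a tool call to move; the robot and the scene stay as the last step left them, time stands still between calls to the robot, and variables do not carry over. Pictures are saved under pics/ and viewed, at most 10 in all, crops included, and the job is handed in when it is done.

Besides the shell and the picture viewer there is one more tool, called after "Request:" as name([rows], argument=value, ...), one row to a line, values as JSON. move_arm: Moves the arm, as the interface text tells. Its arguments: {"type":"object","properties":{"increments":{"type":"array"}},"required":["increments"]}

```bash
mkdir -p pics
python3 - <<'E'
from station import manip
import cv2,numpy as np
for n in("side","top"):
    c=manip.camera(n); cv2.imwrite(f"pics/{n}0.png",c["color"])
    R=np.array(c["R"]);print(n,c["fx"],c["cx"],c["cy"],(-R.T@c["t"]).round(3),R.round(3).tolist())
s=manip.observe();print(s["tool_pos"],s["tool_rot"],s["time"],s["gripper_width"])
E
```

```text
side 421.47653411840656 285.97899144040724 206.60325104265655 [ 0.386 -0.894  0.723] [[0.974, -0.223, -0.026], [-0.142, -0.523, -0.841], [0.174, 0.823, -0.541]]
top 437.29677366798956 278.7127580473902 210.2240121924485 [0.475 0.008 1.615] [[-0.003, -1.0, -0.002], [-0.997, 0.003, -0.071], [0.071, 0.001, -0.997]]
[ 0.25917327 -0.51276968  0.2379263 ] [-7.45074747e-04  9.72769791e-01  2.31772256e-01 -1.51962507e-05] 0.1 1.0037661744069828
```

View pics/side0.png

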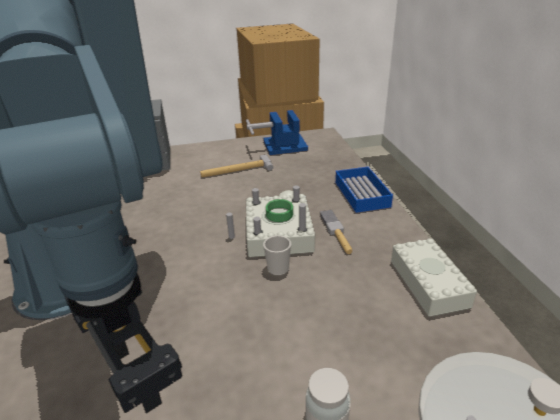

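View pics/top0.png

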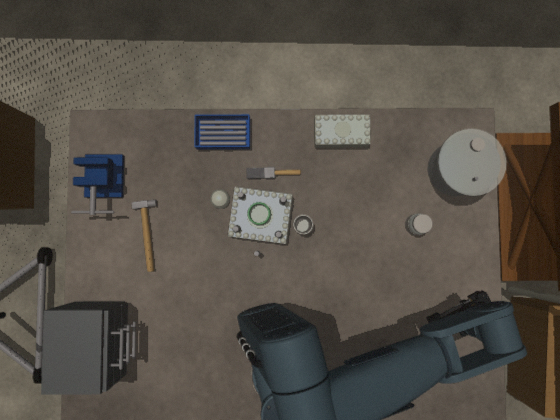

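The side view shows the mould near (279,222), with the pin at the right front, about (302,217), standing taller than the others. In the top view that is the upper-right pin, about (283,202). I'll enlarge both views to check and measure.

Run:
```python
import cv2,numpy as np
a=cv2.imread("pics/side0.png")[170:270,215:345];b=cv2.imread("pics/top0.png")[180:265,205:320]
f=lambda i:cv2.resize(i,(390*1,300*1) if 0 else (i.shape[1]*6,i.shape[0]*6),interpolation=cv2.INTER_CUBIC)
cv2.imwrite("pics/sidez.png",f(a));cv2.imwrite("pics/topz.png",f(b))
```

```text
(no output)
```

View pics/sidez.png

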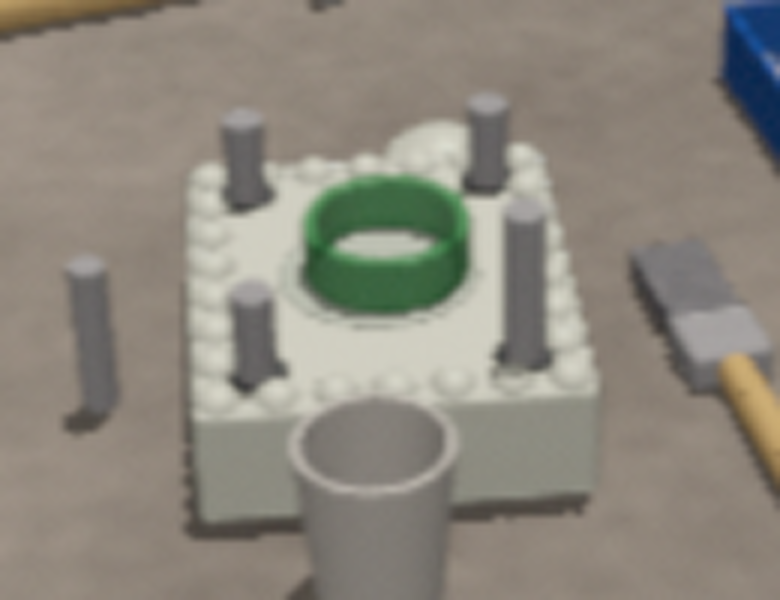

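View pics/topz.png

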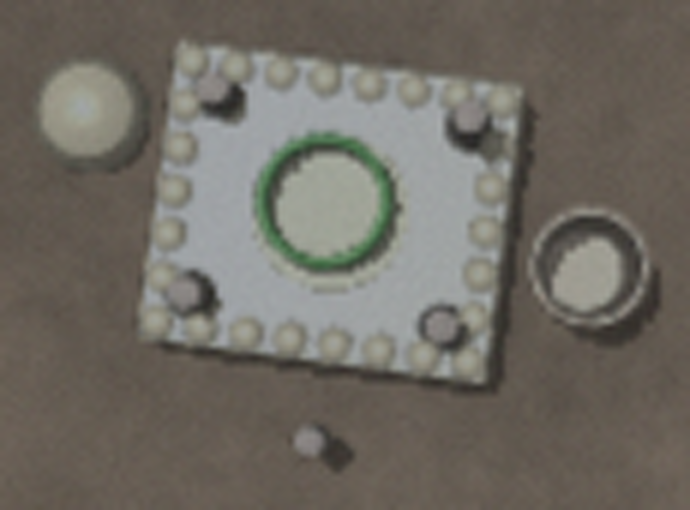

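The side crop clearly shows the front-right pin as the tall one, top at crop (525,210). The other tops are at (243,119), (488,103) and (251,291). In the top crop, the tops are at (470,120) for the high pin, then (215,90), (190,292) and (442,325). Next I'll triangulate all four.

```bash
cat > h.py <<'E'
from station import manip
import cv2,numpy as np
C={n:manip.camera(n) for n in("side","top")}
def P(n):
    c=C[n];K=np.array([[c["fx"],0,c["cx"]],[0,c["fy"],c["cy"]],[0,0,1]])
    return K@np.c_[c["R"],c["t"]]
def tri(s,t):
    X=cv2.triangulatePoints(P("side"),P("top"),np.array(s,float),np.array(t,float));return X[:3,0]/X[3,0]
def plane(n,p,z):
    c=C[n];R=np.array(c["R"]);o=-R.T@c["t"];d=R.T@np.array([(p[0]-c["cx"])/c["fx"],(p[1]-c["cy"])/c["fy"],1]);return o+d*(z-o[2])/d[2]
E
python3 - <<'E'
from h import *
S=lambda u,v:((u+.5)/6-.5+215,(v+.5)/6-.5+170)
T=lambda u,v:((u+.5)/6-.5+205,(v+.5)/6-.5+180)
D=dict(high=((525,210),(470,120)),UL=((488,103),(215,90)),LL=((243,119),(190,292)),LR=((251,291),(442,325)))
X={k:tri(S(*a),T(*b)) for k,(a,b) in D.items()}
for k,(a,b) in D.items(): print(k,X[k].round(4),plane("top",T(*b),.105 if k!="high" else .135).round(4),plane("side",S(*a),.105 if k!="high" else .135).round(4))
print("pred high from others",(X["UL"]+X["LR"]-X["LL"]).round(4))
n=lambda a,b:np.linalg.norm((X[a]-X[b])[:2]).round(4)
print(n("UL","LL"),n("LL","LR"),n("high","UL"),n("high","LR"))
s=manip.observe();from scipy.spatial.transform import Rotation as Ro
q=s["tool_rot"];print(Ro.from_quat([q[1],q[2],q[3],q[0]]).as_matrix().round(4),s["tool_pos"],s["q"])
print("cup",plane("top",T(590,268),.08))
E
```

```text
high [ 0.6168 -0.0039  0.1367] [ 0.6165 -0.0038  0.135 ] [ 0.6181 -0.0013  0.135 ]
UL [0.6373 0.1434 0.1046] [0.6372 0.1434 0.105 ] [0.6372 0.1427 0.105 ]
LL [0.5197 0.1574 0.1062] [0.5205 0.1574 0.105 ] [0.5191 0.1594 0.105 ]
LR [0.4998 0.0126 0.1047] [0.5011 0.0125 0.105 ] [0.4984 0.0122 0.105 ]
pred high from others [ 0.6174 -0.0013  0.1031]
0.1184 0.1461 0.1487 0.1182
[[ 8.926e-01  4.509e-01 -3.000e-04]
 [ 4.509e-01 -8.926e-01  1.000e-03]
 [ 2.000e-04 -1.000e-03 -1.000e+00]] [ 0.25920347 -0.51290979  0.23817863] [-1.30930057e+00  1.81250247e-01  1.60758397e+00 -2.86284069e-05
  1.35381641e+00 -2.06290723e-01]
cup [ 0.53455585 -0.07412889  0.08      ]
```

Positions check out: the other tops sit at 0.105 m, the spacings are close to 120 and 150 mm, and the high pin's top is at about (0.617, -0.002, 0.136). I'll move there at the present height with the gripper shut.

Request:
move_arm([
  [0,0,0,0.02,-0.011,0,0],
  [0,0,0,0.055,-0.029,0,0],
  [0,0,0,0.09,-0.048,0,0],
  [0,0,0,0.13,-0.069,0,0],
  [0,0,0,0.17,-0.091,0,0],
  [0,0,0,0.21,-0.112,0,0],
  [0,0,0,0.245,-0.131,0,0],
  [0,0,0,0.275,-0.147,0,0],
])

```text
time: 1.2
tool_pos: [0.4392, -0.2551, 0.2388]
tool_rot: [-0.0, 0.973, 0.232, 0.0]
wrist_force: [-0.3, 0.4, 0.3]
gripper_width: 0.119
finger_force: 0.0
```

Request:
move_arm([
  [0,0,0,0.03,-0.016,0,0],
  [0,0,0,0.07,-0.037,0,0],
  [0,0,0,0.11,-0.059,0,0],
  [0,0,0,0.15,-0.08,0,0],
  [0,0,0,0.19,-0.102,0,0],
  [0,0,0,0.23,-0.123,0,0],
  [0,0,0,0.26,-0.139,0,0],
  [0,0,0,0.275,-0.147,0,0],
])

```text
time: 2.2
tool_pos: [0.6176, -0.0001, 0.2386]
tool_rot: [-0.0, 0.972, 0.233, -0.0]
wrist_force: [-0.7, 0.6, 0.2]
gripper_width: 0.008
finger_force: 0.0
```

Request:
move_arm([
  [0,0,0,0,0,0.01,0],
  [0,0,0,0,0,0.025,0],
  [0,0,0,0,0,0.035,0],
  [0,0,0,0,0,0.035,0],
])

```text
time: 2.7
tool_pos: [0.6165, -0.0035, 0.2021]
tool_rot: [-0.001, 0.973, 0.231, -0.001]
wrist_force: [-0.8, -0.7, -0.2]
gripper_width: 0.004
finger_force: 0.0
```

Run:
```python
from h import *
s=manip.observe();print(s["time"],s["tool_pos"],s["tool_rot"],s["wrist_force"],s["gripper_width"])
im=C["side"]["color"][130:250,215:345]
cv2.imwrite("pics/side1.png",cv2.resize(im,None,fx=5,fy=5,interpolation=cv2.INTER_CUBIC))
for n in C:
    uv=P(n)@np.r_[s["tool_pos"],1];print(n,uv[:2]/uv[2])
```

```text
2.8 [ 0.61753481 -0.00340918  0.20370624] [-8.58879181e-06  9.72871159e-01  2.31347579e-01 -7.83331199e-05] [ 0.02068802 -0.32257822  0.62024844] 0.008146717145981254
side [301.95185697 181.88207111]
top [282.96459208 197.2322591 ]
```

View pics/side1.png

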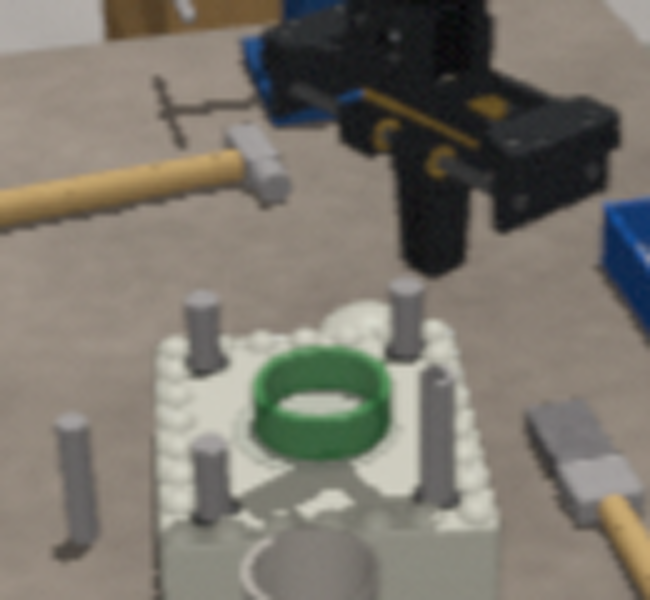

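The shut fingertips, at about (435,265) in the crop, hang right above the high pin's top at (437,372), and nothing else is near. I'll come down to about 22 mm above the pin and hold.

Request:
move_arm([
  [0,0,0,0,0,0.012,0],
  [0,0,0,0,0,0.024,0],
  [0,0,0,0,0,0.035,0],
  [0,0,0,0,0,0.043,0],
  [0,0,0,0,0,0.045,0],
  [0,0,0,0,0,0.045,0],
  [0,0,0,0,0,0.045,0],
  [0,0,0,0,0,0.045,0],
])

```text
time: 3.8
tool_pos: [0.6179, -0.0029, 0.1592]
tool_rot: [0.0, 0.973, 0.232, 0.0]
wrist_force: [0.1, 0.4, -0.4]
gripper_width: 0.006
finger_force: 0.0
```

Request:
move_arm([
  [0,0,0,0,0,0,0],
  [0,0,0,0,0,0,0],
  [0,0,0,0,0,0,0],
  [0,0,0,0,0,0,0],
  [0,0,0,0,0,0,0],
  [0,0,0,0,0,0,0],
  [0,0,0,0,0,0,0],
  [0,0,0,0,0,0,0],
])

```text
time: 4.8
tool_pos: [0.6176, -0.0028, 0.1587]
tool_rot: [0.0, 0.973, 0.232, -0.0]
wrist_force: [-0.9, 0.2, -0.1]
gripper_width: 0.009
finger_force: 0.0
```

Request:
move_arm([
  [0,0,0,0,0,0,0],
  [0,0,0,0,0,0,0],
  [0,0,0,0,0,0,0],
  [0,0,0,0,0,0,0],
  [0,0,0,0,0,0,0],
  [0,0,0,0,0,0,0],
  [0,0,0,0,0,0,0],
  [0,0,0,0,0,0,0],
])

```text
time: 5.8
tool_pos: [0.6177, -0.0028, 0.1587]
tool_rot: [0.0, 0.973, 0.232, 0.0]
wrist_force: [-0.4, 0.6, -0.7]
gripper_width: 0.004
finger_force: 0.0
```

Run:
```python
from h import *
s=manip.observe();print(s["time"],s["tool_pos"],s["wrist_force"])
im=C["side"]["color"][150:250,235:345]
cv2.imwrite("pics/side2.png",cv2.resize(im,None,fx=6,fy=6,interpolation=cv2.INTER_CUBIC))
```

```text
5.9 [ 0.61763859 -0.00280591  0.15872048] [-0.09688895  0.87325168  0.49864457]
```

View pics/side2.png

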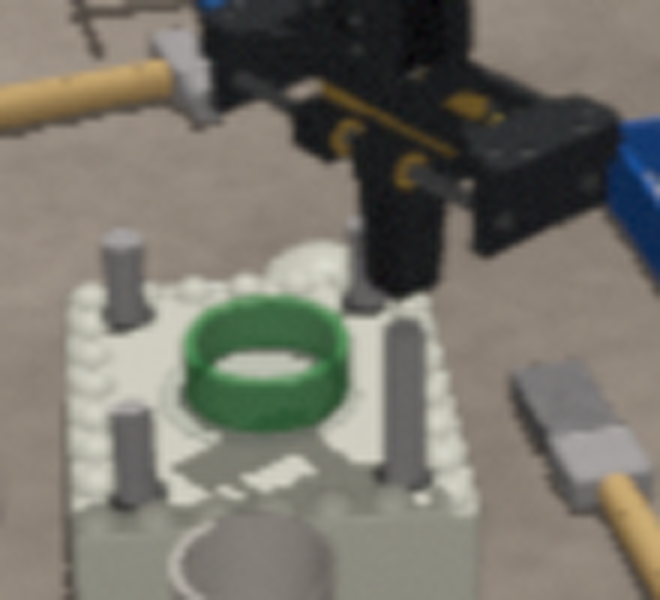

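The fingertips hung clear above the tall pin for more than 2 s. Now I'll press slowly, watching the force.

Request:
move_arm([
  [0,0,0,0,0,0.004,0],
  [0,0,0,0,0,0.008,0],
  [0,0,0,0,0,0.012,0],
  [0,0,0,0,0,0.015,0],
  [0,0,0,0,0,0.018,0],
  [0,0,0,0,0,0.021,0],
  [0,0,0,0,0,0.024,0],
  [0,0,0,0,0,0.027,0],
])

```text
time: 6.9
tool_pos: [0.6177, -0.0028, 0.1319]
tool_rot: [0.0, 0.973, 0.232, 0.0]
wrist_force: [-1.1, -0.2, 3.6]
gripper_width: 0.007
finger_force: 1.6
```

Request:
move_arm([
  [0,0,0,0,0,0.002,0],
  [0,0,0,0,0,0.004,0],
  [0,0,0,0,0,0.006,0],
  [0,0,0,0,0,0.008,0],
  [0,0,0,0,0,0.01,0],
  [0,0,0,0,0,0.012,0],
  [0,0,0,0,0,0.014,0],
  [0,0,0,0,0,0.016,0],
])

```text
time: 7.9
tool_pos: [0.6177, -0.0028, 0.1156]
tool_rot: [-0.0, 0.973, 0.232, 0.0]
wrist_force: [-0.6, 0.7, 3.8]
gripper_width: 0.008
finger_force: 1.5
```

The steady force of about 4 N fits the pin's friction. About 10 mm is left, so I'll continue in finer steps.

Request:
move_arm([
  [0,0,0,0,0,0.001,0],
  [0,0,0,0,0,0.002,0],
  [0,0,0,0,0,0.003,0],
  [0,0,0,0,0,0.004,0],
  [0,0,0,0,0,0.005,0],
  [0,0,0,0,0,0.006,0],
  [0,0,0,0,0,0.007,0],
  [0,0,0,0,0,0.008,0],
])

```text
time: 8.9
tool_pos: [0.6177, -0.0028, 0.1077]
tool_rot: [0.0, 0.973, 0.232, 0.0]
wrist_force: [-0.2, -0.3, 2.5]
gripper_width: 0.006
finger_force: 1.4
```

Request:
move_arm([
  [0,0,0,0,0,0.0005,0],
  [0,0,0,0,0,0.001,0],
  [0,0,0,0,0,0.0015,0],
  [0,0,0,0,0,0.0015,0],
])

```text
time: 9.4
tool_pos: [0.6177, -0.0028, 0.1062]
tool_rot: [0.0, 0.973, 0.232, 0.0]
wrist_force: [-0.1, 0.3, 2.6]
gripper_width: 0.006
finger_force: 1.0
```

Request:
move_arm([
  [0,0,0,0,0,0.0005,0],
  [0,0,0,0,0,0.001,0],
  [0,0,0,0,0,0.001,0],
])

```text
time: 9.78
tool_pos: [0.6177, -0.0028, 0.1054]
tool_rot: [0.0, 0.973, 0.232, 0.0]
wrist_force: [-1.7, 0.4, 4.6]
gripper_width: 0.004
finger_force: 2.3
```

Request:
move_arm([
  [0,0,0,0,0,0.0003,0],
  [0,0,0,0,0,0.0005,0],
  [0,0,0,0,0,0.0005,0],
])

```text
time: 10.15
tool_pos: [0.6177, -0.0028, 0.1054]
tool_rot: [0.0, 0.973, 0.232, 0.0]
wrist_force: [-2.7, 0.4, 7.9]
gripper_width: 0.0
finger_force: 3.9
```

The tool has stopped at 0.105 m and the force is rising, so this looks like the stop. One small push will confirm it.

Request:
move_arm([
  [0,0,0,0,0,0.0005,0],
  [0,0,0,0,0,0.001,0],
  [0,0,0,0,0,0.001,0],
  [0,0,0,0,0,0.001,0],
])

```text
time: 10.65
tool_pos: [0.6178, -0.0028, 0.1054]
tool_rot: [0.0, 0.973, 0.232, 0.0]
wrist_force: [-6.0, 0.9, 14.1]
gripper_width: 0.008
finger_force: 6.9
```

It's against the firm stop: 14 N and no further movement. Now I'll lift straight up, gripper still shut.

Request:
move_arm([
  [0,0,0,0,0,-0.002,0],
  [0,0,0,0,0,-0.006,0],
  [0,0,0,0,0,-0.02,0],
  [0,0,0,0,0,-0.045,0],
  [0,0,0,0,0,-0.075,0],
  [0,0,0,0,0,-0.1,0],
  [0,0,0,0,0,-0.12,0],
  [0,0,0,0,0,-0.12,0],
])

```text
time: 11.65
tool_pos: [0.6187, -0.003, 0.2259]
tool_rot: [0.001, 0.973, 0.232, 0.002]
wrist_force: [0.4, 0.1, 1.0]
gripper_width: 0.006
finger_force: 0.0
```

Run:
```python
from h import *
s=manip.observe();print(s["time"],s["tool_pos"],s["wrist_force"])
im=C["side"]["color"][150:270,215:345]
cv2.imwrite("pics/side3.png",cv2.resize(im,None,fx=5,fy=5,interpolation=cv2.INTER_CUBIC))
```

```text
11.75 [ 0.61728491 -0.00278168  0.22310738] [ 1.03996708  0.79149602 -1.23523389]
```

View pics/side3.png

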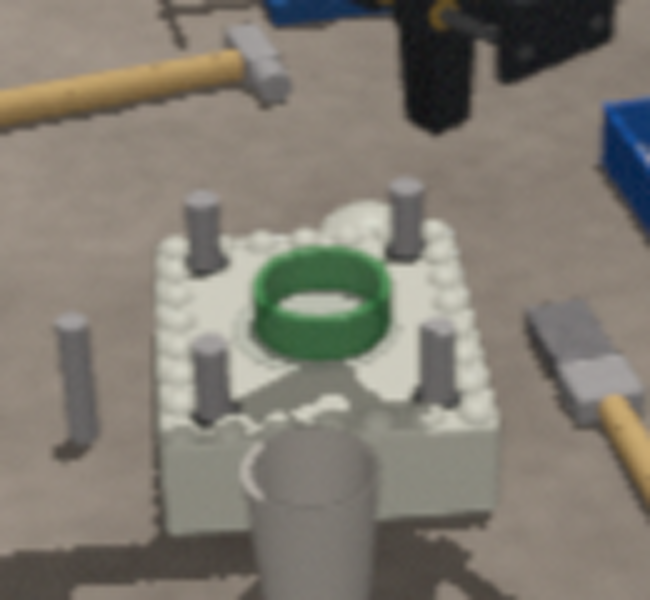

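The pin, top now at (438,328) in the crop, stands level with the other three. Nothing else has moved, and the fingers are clear at (437,125).

```bash
python3 -c "
from station import manip
print(manip.sign_off())"
```

```text
the job is handed in; nothing more can be done
None
```

The high pin (far side of the mould, robot's right) was pointed out for over 2 s, pressed to its stop at 14 N or less in the readings, left level with the other three with the arm clear, and the job is handed in; no verdict was returned.

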